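# Stroke-test the glue syringes

## Task

Before the glue-up, try the plunger of each of the three empty glue syringes in the rack: press it straight down, gently, never with more than 15 N. If it keeps one even resistance, push it fully home and leave that syringe standing in the rack; if its resistance climbs before the end of the stroke, stop pressing, lift that syringe out of the rack and lower it tip down into the soaking tin, letting go only once its tip is well inside. Leave the jar of spare tips and the marker where they are.

Things in the scene. Friction and masses are not known exactly. Their poses are not given: they have to be found in the camera images.
- rack: Fixed plywood syringe rack, 70 mm deep (x) by 234 mm long (y), 88 mm tall; origin at the centre of its underside. Top of its lower board 30 mm up; upper board 70 to 82 mm up with three 31 mm holes, at -70, 0 and +70 mm along y, a syringe standing tip down in each with 1.5 mm of play all round, the tip in a 10 mm hole of the lower board. A syringe comes out straight up; its tip is clear after 75 mm.
- tin: Fixed, open, empty round soaking tin of ribbed steel: 88 mm outside and 82 mm inside diameter, 85 mm tall, floor 4 mm thick; origin at the centre of its underside. A syringe stood in it tip down ends up leaning on the rim, which is all right.
- spare_tips: Small glass jar of spare tips, 52 mm across, 45 mm tall, loose, standing beyond the rack as seen from the robot; a bystander. Origin at the centre of its underside.
- marker: Marker pen, 140 mm long and 12 to 14 mm thick, lying beyond the tin along its own x; a bystander. Origin under its middle.
- barrel_a (a point): Syringe A (three look alike): grip point on the axis of its clear 28 mm round, 110 mm long barrel, 121 mm above the bench in the rack. z up the axis; oblong finger flange 24 mm (x) by 48 mm (y), 3 mm thick, its top 22 mm above this point. Grip the barrel along x, under the flange; the fingertips may go 35 mm below this point. Loose, about 65 g.
- tip_a (a point): End of syringe A's brass tip (6 mm thick, projecting 22 mm under the barrel), on its axis, 113 mm below its grip point and 8 mm above the bench while it stands in the rack; z up the axis.
- disc_a (a point): Centre of the top face of the thumb disc of syringe A's plunger: flat, 22 mm across, 3 mm thick, pressed straight down. Fully home it is 29 mm above the barrel's grip point, fully drawn 65 mm above it. More than 15 N on the plunger, pressing or squeezing, spoils the syringe.
- plunger_a (a joint): Stroke of syringe A's plunger in m: 0 drawn, 0.036 fully home; starts between 0 and 0.008, stays where it is left. Its rubber piston gives by up to 2 mm before it slides. A sound one slides with even resistance, 2 to 6 N by how snug it is, and stiffens only at the bottom, by about 2 N per mm of press. One gummed with dried glue starts likewise but stiffens so at least 8 mm short of home.
- barrel_b (a point): Syringe B (three look alike): grip point on the axis of its clear 28 mm round, 110 mm long barrel, 121 mm above the bench in the rack. z up the axis; oblong finger flange 24 mm (x) by 48 mm (y), 3 mm thick, its top 22 mm above this point. Grip the barrel along x, under the flange; the fingertips may go 35 mm below this point. Loose, about 65 g.
- tip_b (a point): End of syringe B's brass tip (6 mm thick, projecting 22 mm under the barrel), on its axis, 113 mm below its grip point and 8 mm above the bench while it stands in the rack; z up the axis.
- disc_b (a point): Centre of the top face of the thumb disc of syringe B's plunger: flat, 22 mm across, 3 mm thick, pressed straight down. Fully home it is 29 mm above the barrel's grip point, fully drawn 65 mm above it. More than 15 N on the plunger, pressing or squeezing, spoils the syringe.
- plunger_b (a joint): Stroke of syringe B's plunger in m: 0 drawn, 0.036 fully home; starts between 0 and 0.008, stays where it is left. Its rubber piston gives by up to 2 mm before it slides. A sound one slides with even resistance, 2 to 6 N by how snug it is, and stiffens only at the bottom, by about 2 N per mm of press. One gummed with dried glue starts likewise but stiffens so at least 8 mm short of home.
- barrel_c (a point): Syringe C (three look alike): grip point on the axis of its clear 28 mm round, 110 mm long barrel, 121 mm above the bench in the rack. z up the axis; oblong finger flange 24 mm (x) by 48 mm (y), 3 mm thick, its top 22 mm above this point. Grip the barrel along x, under the flange; the fingertips may go 35 mm below this point. Loose, about 65 g.
- tip_c (a point): End of syringe C's brass tip (6 mm thick, projecting 22 mm under the barrel), on its axis, 113 mm below its grip point and 8 mm above the bench while it stands in the rack; z up the axis.
- disc_c (a point): Centre of the top face of the thumb disc of syringe C's plunger: flat, 22 mm across, 3 mm thick, pressed straight down. Fully home it is 29 mm above the barrel's grip point, fully drawn 65 mm above it. More than 15 N on the plunger, pressing or squeezing, spoils the syringe.
- plunger_c (a joint): Stroke of syringe C's plunger in m: 0 drawn, 0.036 fully home; starts between 0 and 0.008, stays where it is left. Its rubber piston gives by up to 2 mm before it slides. A sound one slides with even resistance, 2 to 6 N by how snug it is, and stiffens only at the bottom, by about 2 N per mm of press. One gummed with dried glue starts likewise but stiffens so at least 8 mm short of home.
Mind the look-alikes: they are no part of the job. What is meant by the tin is not pink or yellow, and is the smaller of those in its own colour.

How it is judged:
By the outcome, as a careful person would: the job done as asked, in the order asked, and still so for the second after the job is handed in, with the robot touching nothing.
It also fails if it takes over 70 s, if anything falls off the work surface, if the arm or the gripper's body presses on something with over 40 N, if the wrist force passes 120 N, or if a joint passes its speed limit or range.

## Robot

A 6-joint arm with a two-finger parallel gripper is mounted at the origin on the work surface. World frame = base frame: x ahead of the robot, y to its left, z up, the work surface at z = 0. Lengths are in m, angles in rad, forces in N, time in s.
With the tool pointing down it reaches from about 0.25 to 0.725 m from the base axis. Payload 4 kg.
Tool frame: the origin (TCP) lies midway between the tips of the shut fingers; the grasp point (between the pads) lies 19 mm behind it; z points along the fingers, y is the line along which they close (so a half turn about z gives the same grasp; the last joint's range is limited). The gripper opens to 85 mm and grips with 20 to 120 N. Pads are 22 mm wide; open, the fingers measure 114 mm over their backs; the gripper's body (76 mm by 85 mm) begins 54 mm behind the grasp point. The pads swing forward as they close: fully open they stand 13 mm farther back than shut.
Start: joints at [-1.281, 0.241, 0.005, 1.335, 0, 1.571], TCP at [0.143, -0.479, 0.231] pointing down, gripper open.
Joint ranges: [-2.72, 2.72], [-1.05, 1.87], [-1.09, 1.28], [-1.99, 2.15], [-1.42, 1.44], [-3.14, 3.14]. Speed limits (rad/s): [2.79, 2.79, 3.14, 3.14, 3.14, 3.14].

## Interface

Orientations are given as a unit quaternion [x, y, z, w].
In Python, from workcell import bot gives the robot as it stands. The module is installed in compiled form; this text tells all that it offers.
- The arm moves only by the tool jog_arm, never from a script. Its argument "deltas" is a list of rows, each an object with "fingers": the opening, from 0 (shut) to 1 (fully open); "delta_pos": the shift along the tool's x, y, z normalised to -1 to 1, where 1 is 300 mm, a list of three; "yaw": the turn about the tool's z normalised to -1 to 1, where 1 is pi/4 rad. A call has 1 to 12 rows; each row is the pose to reach, as a shift and turn from the pose commanded when the call began, along the tool's axes at that moment; what a row does not reach only later rows make up. A row lasts 1/10 s, in which the tool goes at most 50 mm and 8.59 degrees, less where a joint would pass 70% of its speed; a pose out of reach is approached as far as the arm can. A call with a number of a shift or a turn outside -1 to 1 is refused whole. A call with a gripper value outside its range is refused whole. The fingers move at their own pace and stop on an object; the grip force is fixed at half the most. Time passes only in rows, so rows that repeat a pose let the fingers close. It gives the time, the measured TCP pose, the force, the opening and the grip force at its end, in the units of the state.
- bot.get_obs(): the state, without advancing time (a new reading comes with each control period).
- bot.camera(name): name is "scene" or "top" or "wrist"; returns a dict with "image" (420x560x3 uint8, red, green, blue), "range_z" (420x560 float32, m along the optical axis (not along the pixel's ray), 0 where there is no reading), "fx", "fy", "cx", "cy" (pixels), "rvec" (rotation vector, rad) and "tvec" (3), from world to camera coordinates, as OpenCV has them. Camera axes: x right, y down, z forward; pixel columns grow to the right and rows downward; lengths in m; the calibration is good to about 2 mm. The wrist camera is an equidistant fisheye: a pixel r from the principal point sees the ray r / f radians off the axis. A picture is of the moment at which its call begins.
- bot.job_done(): hands the job in; it is judged then, once.
The state is a dict: "clock": time; "joint_pos": joint angles; "joint_vel": joint speeds; "tau": joint torques, N m; "eef_pos": TCP position; "tool_rot": TCP orientation; "ft_force": force on the tool from outside, world axes, zero at the start; "ft_torque": the same for the moment, N m; "grip_width": finger opening in m; "grasp_force": force on a finger pad.
Only numpy, scipy, OpenCV 4.12 (cv2) and the standard library are available. Lean on these libraries where they do the work, as an engineer would, in place of code of your own. Each camera call takes 0.05 s, during which the arm holds its last target. There are 200 camera calls.

## Working session

There is one attempt and no reset: what is moved stays moved. The work goes in short steps, Python scripts to look and compute and a tool call to move; the robot and the scene stay as the last step left them, time stands still between calls to the robot, and variables do not carry over. Pictures are saved under pics/ and viewed, at most 11 in all, crops included, and the job is handed in when it is done.

Besides the shell and the picture viewer there is one more tool, called after "Emit:" as name(argument=value, ...), one argument or row to a line, values as JSON. jog_arm: Moves the arm, as the interface text tells. Scaled input: -1 to 1 covers 300 mm each way for a shift and pi/4 rad each way for a turn. Its arguments: {"type":"object","properties":{"deltas":{"type":"array","items":{"type":"object","properties":{"fingers":{"type":"number"},"delta_pos":{"type":"array","items":{"type":"number"}},"yaw":{"type":"number"}}}}},"required":["deltas"]}

```bash
mkdir -p pics
python3 - <<'E'
from workcell import bot
import cv2,numpy as np
for n in ("top","scene"):
    c=bot.camera(n); cv2.imwrite(f"pics/{n}0.png",c["image"][:,:,::-1]); np.savez(n+"0.npz",**c)
print(bot.get_obs())
E
```

```text
{'clock': 0.1, 'joint_pos': array([-1.28100775e+00,  2.41337579e-01,  3.87056695e-03,  1.33518083e+00,
        5.86136263e-06,  1.57081847e+00]), 'joint_vel': array([ 0.00158184, -0.00212763,  0.00343347, -0.00032871,  0.00052506,
        0.00115951]), 'tau': array([-3.00018601e-04, -3.73136795e+01,  2.53010988e+01,  1.09010440e-02,
        6.71852104e-05, -2.89834226e-06]), 'eef_pos': array([ 0.1427187 , -0.47862239,  0.23050643]), 'tool_rot': array([ 9.89522350e-01,  1.44376807e-01, -1.30778243e-04, -9.16478045e-04]), 'ft_force': array([ 0.52594633, -0.88700236, -0.11410215]), 'ft_torque': array([-0.03481746, -0.00850819,  0.00513465]), 'grasp_force': 0.0, 'grip_width': 0.08530582155802513}
```

View pics/top0.png

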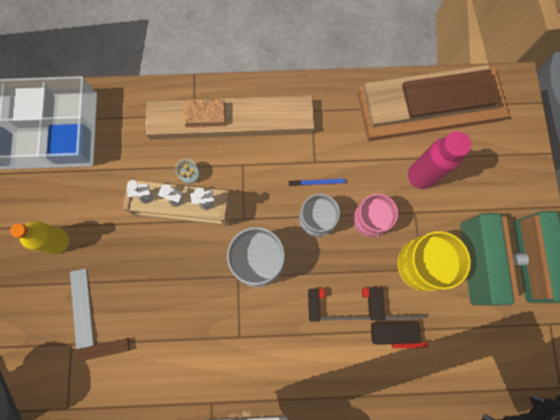

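View pics/scene0.png

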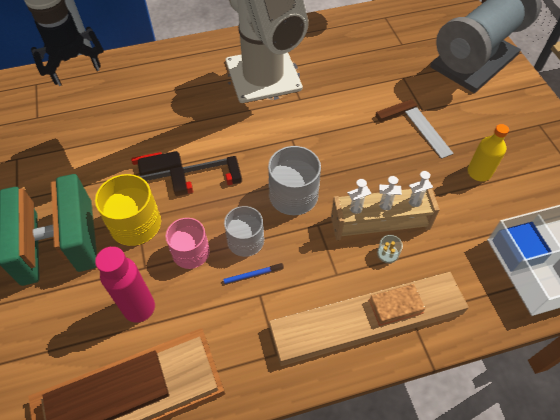

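Tin candidates in the top view are grey small (320,215), grey large (256,256), pink (376,214) and yellow (434,261). The small grey one fits: not pink or yellow, the smaller of the greys, and next to the marker. I'll confirm it in a crop and measure with depth.

```bash
cat > h.py <<'E'
import numpy as np,cv2
def cloud(c):
    h,w=c["range_z"].shape; v,u=np.mgrid[:h,:w]; z=c["range_z"]
    P=np.stack([(u-c["cx"])/c["fx"]*z,(v-c["cy"])/c["fy"]*z,z],-1)
    R=cv2.Rodrigues(c["rvec"])[0]
    Q=(P-np.ravel(c["tvec"]))@R; Q[z==0]=np.nan; return Q
def circ(p):
    A=np.c_[2*p,np.ones(len(p))]; s=np.linalg.lstsq(A,(p**2).sum(1),rcond=None)[0]
    return s[:2],np.sqrt(s[2]+s[0]**2+s[1]**2)
E
python3 - <<'E'
from h import *
for n in("top","scene"):
    c=dict(np.load(n+"0.npz")); Q=cloud(c)
    R=cv2.Rodrigues(c["rvec"])[0]; print(n,"cam",-R.T@c["tvec"].ravel())
    box={"top":[("grey",295,185,346,240),("big",225,225,288,290)],"scene":[("grey",222,203,268,258),("big",265,143,325,215)]}[n]
    for nm,a,b,d,e in box:
        q=Q[b:e,a:d].reshape(-1,3); q=q[~np.isnan(q[:,0])]
        zt=np.percentile(q[:,2],99.5); r=q[q[:,2]>zt-.006]; print(nm,"top",zt,circ(r[:,:2]),len(r))
    a,b,d,e={"top":(115,170,240,228),"scene":(325,165,445,240)}[n]
    q=Q[b:e,a:d].reshape(-1,3); q=q[~np.isnan(q[:,0])]
    r=q[(q[:,2]>.074)&(q[:,2]<.092)]; print("rack rect",cv2.minAreaRect(r[:,:2].astype(np.float32)),len(r),np.median(r[:,2]))
    t=q[q[:,2]>.16]
    lab=cv2.kmeans(t[:,:2].astype(np.float32),3,None,(3,50,1e-5),5,0)
    for k in range(3):
        s=t[lab[1].ravel()==k]; s2=s[s[:,2]>s[:,2].max()-.004]; print("disc",s[:,2].max(),np.median(s2,0),len(s2),cv2.minEnclosingCircle(s2[:,:2].astype(np.float32)))
    f=q[(q[:,2]>.136)&(q[:,2]<.147)]
    lab=cv2.kmeans(f[:,:2].astype(np.float32),3,None,(3,50,1e-5),5,0)
    for k in range(3):
        s=f[lab[1].ravel()==k]; print("flange",cv2.minAreaRect(s[:,:2].astype(np.float32)),len(s))
t=cv2.imread("pics/top0.png"); s=cv2.imread("pics/scene0.png")
cv2.imwrite("pics/crop1.png",np.vstack([cv2.resize(t[140:300,110:410],(780,290+0),interpolation=3),cv2.resize(s[140:265,180:460],(780,305),interpolation=3)]))
E
```

```text
top cam [ 0.34251714 -0.07836706  1.08445903]
grey top 0.0873257082568229 (array([ 0.54070945, -0.18882381]), np.float64(0.04224906497375417)) 162
big top 0.12210655350718905 (array([ 0.44512007, -0.03988884]), np.float64(0.05952553551701623)) 346
rack rect ((0.5836145877838135, 0.14026698470115662), (0.2354729175567627, 0.07126238942146301), 81.45467376708984) 2100 0.08220155414522257
disc 0.18133987401293034 [0.58329667 0.14025335 0.17923793] 57 ((0.5833651423454285, 0.14040429890155792), 0.010981746949255466)
disc 0.18460925143277981 [0.57322536 0.06935642 0.18151033] 35 ((0.5730963945388794, 0.07098428905010223), 0.010790906846523285)
disc 0.18768702240480198 [0.59450585 0.20937848 0.18500796] 58 ((0.5942661166191101, 0.20900461077690125), 0.010716631077229977)
flange ((0.5931206941604614, 0.20944496989250183), (0.02598184160888195, 0.048422109335660934), 8.93249797821045) 189
flange ((0.5727761387825012, 0.07116696238517761), (0.026662785559892654, 0.048233624547719955), 10.899480819702148) 195
flange ((0.5829470753669739, 0.14051491022109985), (0.04790757596492767, 0.0270236656
[... 464 characters left out ...]
.14114354 0.17854664] 37 ((0.5862404108047485, 0.1413736790418625), 0.010539020411670208)
disc 0.18420046629936362 [0.57646472 0.07076713 0.18162242] 39 ((0.576840341091156, 0.07189998030662537), 0.011212576180696487)
disc 0.18766978289897354 [0.59636998 0.2097155  0.18490306] 37 ((0.5964831709861755, 0.209733247756958), 0.010988240130245686)
flange ((0.5972575545310974, 0.21098782122135162), (0.0269369687885046, 0.04947807267308235), 2.7033309936523438) 183
flange ((0.5880597233772278, 0.14166384935379028), (0.04698941856622696, 0.025970252230763435), 68.56121063232422) 191
flange ((0.5769624710083008, 0.07238884270191193), (0.050297386944293976, 0.02856830507516861), 85.86720275878906) 182
```

View pics/crop1.png

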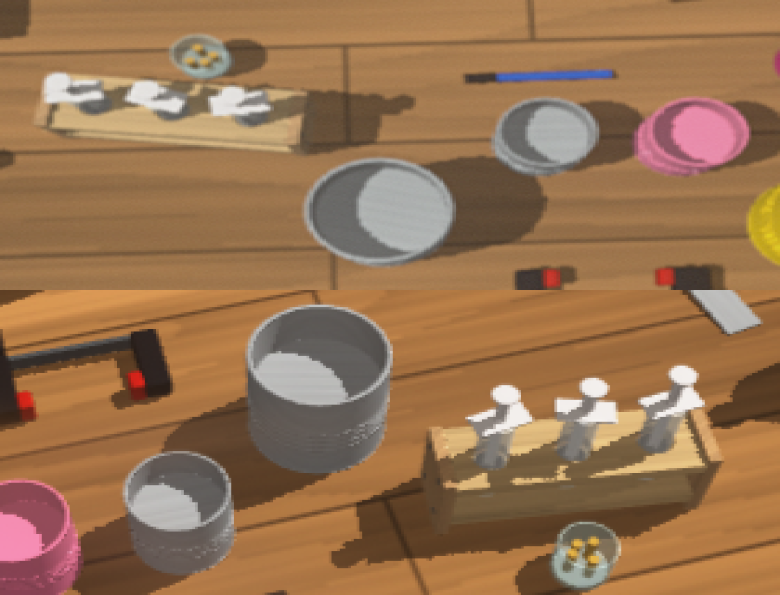

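The crop confirms it. The small grey tin, at crop (546,133) in the top half and (180,510) in the bottom half, is next to the marker and clearly smaller than the other grey tin. It sits at about (0.542,-0.188). The discs are at about (0.575,0.071), (0.585,0.141) and (0.5953,0.2095), and the rack yaw is -8.4°. Moving over.

Emit:
jog_arm(
  deltas=[
    {"fingers": 0, "delta_pos": [0.98, -0.75, -0.24], "yaw": -1},
    {"fingers": 0, "delta_pos": [0.98, -0.75, -0.24], "yaw": -1},
    {"fingers": 0, "delta_pos": [0.98, -0.75, -0.24], "yaw": -1},
    {"fingers": 0, "delta_pos": [0.98, -0.75, -0.24], "yaw": -1},
    {"fingers": 0, "delta_pos": [0.98, -0.75, -0.24], "yaw": -1},
    {"fingers": 0, "delta_pos": [0.98, -0.75, -0.24], "yaw": -1},
    {"fingers": 0, "delta_pos": [0.98, -0.75, -0.24], "yaw": -1},
    {"fingers": 0, "delta_pos": [0.98, -0.75, -0.24], "yaw": -1},
    {"fingers": 0, "delta_pos": [0.98, -0.75, -0.24], "yaw": -1},
    {"fingers": 0, "delta_pos": [0.98, -0.75, -0.24], "yaw": -1},
  ],
)

```text
clock: 1.1
eef_pos: [0.3602, -0.1792, 0.3029]
tool_rot: [0.858, 0.513, -0.0, -0.0]
ft_force: [-0.5, -0.5, 0.8]
grip_width: -0.0001
grasp_force: 0.0
```

```bash
cat > to.py <<'E'
# usage: to.py x y z yaw_y_deg -> normalised jog numbers from measured pose
import sys,numpy as np
from scipy.spatial.transform import Rotation as R
from workcell import bot
o=bot.get_obs(); r=R.from_quat(o["tool_rot"]); M=r.as_matrix()
x,y,z,a=map(float,sys.argv[1:5])
d=M.T@(np.array([x,y,z])-o["eef_pos"])/.3
ya=np.degrees(np.arctan2(M[1,1],M[0,1])); w=(a-ya+90)%180-90
print("pos",o["eef_pos"].round(4),"ya",ya.round(2),"delta",d.round(4),"yaw",(-w/45).round(4),"z-axis",M[:,2].round(4),"F",o["ft_force"].round(2),"w",o["grip_width"],"t",o["clock"],"j",o["joint_pos"].round(2))
E
python3 to.py .575 .071 .23 -8.4
```

```text
pos [ 0.3602 -0.1792  0.3029] ya -28.29 delta [1.0737 0.2354 0.2424] yaw -0.442 z-axis [-1.e-03 -1.e-04 -1.e+00] F [-0.46 -0.51  0.84] w -8.947172757963361e-05 t 1.1 j [-0.46  0.02 -0.06  1.48 -0.    1.6 ]
```

Emit:
jog_arm(
  deltas=[
    {"fingers": 0, "delta_pos": [1.0, 0.22, 0.1], "yaw": -0.442},
    {"fingers": 0, "delta_pos": [1.0, 0.22, 0.1], "yaw": -0.442},
    {"fingers": 0, "delta_pos": [1.0, 0.22, 0.1], "yaw": -0.442},
    {"fingers": 0, "delta_pos": [1.0, 0.22, 0.1], "yaw": -0.442},
    {"fingers": 0, "delta_pos": [1.0, 0.22, 0.1], "yaw": -0.442},
    {"fingers": 0, "delta_pos": [1.0, 0.22, 0.1], "yaw": -0.442},
    {"fingers": 0, "delta_pos": [1.0, 0.22, 0.1], "yaw": -0.442},
    {"fingers": 0, "delta_pos": [1.0, 0.22, 0.1], "yaw": -0.442},
    {"fingers": 0, "delta_pos": [1.0, 0.22, 0.1], "yaw": -0.442},
  ],
)

```text
clock: 2.0
eef_pos: [0.5603, 0.0511, 0.2729]
tool_rot: [0.758, 0.652, -0.001, -0.0]
ft_force: [-0.7, -0.6, 0.0]
grip_width: -0.0
grasp_force: 0.0
```

```bash
python3 to.py .575 .071 .192 -8.4
python3 - <<'E'
from workcell import bot
import cv2
c=bot.camera("wrist"); cv2.imwrite("pics/w1.png",c["image"][:,:,::-1])
print(c["fx"],c["cx"],c["cy"])
E
```

```text
pos [0.5603 0.0511 0.2729] ya -8.62 delta [0.0731 0.039  0.2695] yaw -0.005 z-axis [-1.7e-03 -8.0e-04 -1.0e+00] F [-0.67 -0.61  0.01] w -3.2696899364171874e-05 t 2.0 j [ 0.09  0.36  0.27  1.49 -0.    1.81]
325.19226210127806 281.03877657875637 212.57091666821955
```

View pics/w1.png

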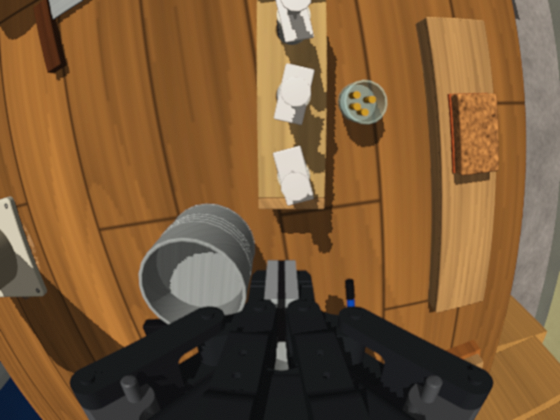

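The wrist view shows the discs at about (297,183), (295,92) and (295,3). I'll use them as a third position estimate.

```bash
cat >> h.py <<'E'
def wcloud(c):
    h,w=c["range_z"].shape; v,u=np.mgrid[:h,:w]; a=(u-c["cx"])/c["fx"]; b=(v-c["cy"])/c["fy"]
    t=np.hypot(a,b)+1e-9; z=c["range_z"]; s=np.tan(t)/t
    P=np.stack([a*s*z,b*s*z,z],-1); R=cv2.Rodrigues(c["rvec"])[0]
    Q=(P-np.ravel(c["tvec"]))@R; Q[z==0]=np.nan; return Q
def discs(Q,zmin=.16,zmax=.19):
    q=Q.reshape(-1,3); q=q[(q[:,2]>zmin)&(q[:,2]<zmax)&(q[:,0]>.53)&(q[:,0]<.64)&(q[:,1]>.03)&(q[:,1]<.25)]
    for y0 in(.071,.141,.2095):
        s=q[abs(q[:,1]-y0)<.02]
        if len(s)<5: continue
        s2=s[s[:,2]>s[:,2].max()-.004]; print(s[:,2].max().round(4),np.median(s2[:,2]).round(4),len(s2),cv2.minEnclosingCircle(s2[:,:2].astype(np.float32)))
E
python3 - <<'E'
from h import *; from workcell import bot
discs(wcloud(bot.camera("wrist")))
E
```

```text
0.1834 0.1815 615 ((0.5748238563537598, 0.07335732877254486), 0.011006737127900124)
0.1815 0.1793 665 ((0.5852648615837097, 0.1425226777791977), 0.011014344170689583)
0.1875 0.1852 269 ((0.5955514311790466, 0.2089824080467224), 0.010337534360587597)
```

Emit:
jog_arm(
  deltas=[
    {"fingers": 0, "delta_pos": [0.076, 0.039, 0.15], "yaw": 0},
    {"fingers": 0, "delta_pos": [0.076, 0.039, 0.283], "yaw": 0},
    {"fingers": 0, "delta_pos": [0.076, 0.039, 0.283], "yaw": 0},
    {"fingers": 0, "delta_pos": [0.076, 0.039, 0.283], "yaw": 0},
    {"fingers": 0, "delta_pos": [0.076, 0.039, 0.283], "yaw": 0},
  ],
)

```text
clock: 2.6
eef_pos: [0.5774, 0.0731, 0.1917]
tool_rot: [0.758, 0.652, 0.002, 0.001]
ft_force: [0.0, 0.6, 0.3]
grip_width: 0.0
grasp_force: 0.0
```

Emit:
jog_arm(
  deltas=[
    {"fingers": 0, "delta_pos": [0, 0, 0.005], "yaw": 0},
    {"fingers": 0, "delta_pos": [0, 0, 0.01], "yaw": 0},
    {"fingers": 0, "delta_pos": [0, 0, 0.01], "yaw": 0},
  ],
)

```text
clock: 2.9
eef_pos: [0.5764, 0.0737, 0.1863]
tool_rot: [0.758, 0.653, 0.001, 0.0]
ft_force: [0.4, -0.1, -0.5]
grip_width: 0.0001
grasp_force: 0.0
```

Emit:
jog_arm(
  deltas=[
    {"fingers": 0, "delta_pos": [0, 0, 0.006], "yaw": 0},
    {"fingers": 0, "delta_pos": [0, 0, 0.013], "yaw": 0},
    {"fingers": 0, "delta_pos": [0, 0, 0.013], "yaw": 0},
    {"fingers": 0, "delta_pos": [0, 0, 0.013], "yaw": 0},
  ],
)

```text
clock: 3.3
eef_pos: [0.5759, 0.0739, 0.1813]
tool_rot: [0.758, 0.653, -0.0, -0.0]
ft_force: [-0.2, 0.7, -0.3]
grip_width: -0.0001
grasp_force: 0.0
```

```bash
python3 to.py .575 .072 .177 -8.4
```

```text
pos [0.5759 0.0739 0.1813] ya -8.5 delta [-0.0066 -0.0019  0.0142] yaw -0.0022 z-axis [-5.e-04 -0.e+00 -1.e+00] F [-0.16  0.68 -0.3 ] w -5.315069874326053e-05 t 3.3 j [0.13 0.42 0.14 1.28 0.   1.85]
```

Emit:
jog_arm(
  deltas=[
    {"fingers": 0, "delta_pos": [-0.005, -0.002, 0.005], "yaw": 0},
    {"fingers": 0, "delta_pos": [-0.005, -0.002, 0.01], "yaw": 0},
    {"fingers": 0, "delta_pos": [-0.005, -0.002, 0.01], "yaw": 0},
    {"fingers": 0, "delta_pos": [-0.005, -0.002, 0.01], "yaw": 0},
  ],
)

```text
clock: 3.7
eef_pos: [0.5754, 0.0725, 0.1788]
tool_rot: [0.758, 0.653, 0.0, 0.0]
ft_force: [0.4, -0.2, 1.7]
grip_width: -0.0004
grasp_force: 1.0
```

Emit:
jog_arm(
  deltas=[
    {"fingers": 0, "delta_pos": [0, 0, 0.005], "yaw": 0},
    {"fingers": 0, "delta_pos": [0, 0, 0.01], "yaw": 0},
    {"fingers": 0, "delta_pos": [0, 0, 0.01], "yaw": 0},
    {"fingers": 0, "delta_pos": [0, 0, 0.01], "yaw": 0},
  ],
)

```text
clock: 4.1
eef_pos: [0.5751, 0.0724, 0.1754]
tool_rot: [0.758, 0.653, -0.0, -0.0]
ft_force: [0.5, 0.5, 0.7]
grip_width: -0.0002
grasp_force: 1.0
```

Emit:
jog_arm(
  deltas=[
    {"fingers": 0, "delta_pos": [0, 0, 0.005], "yaw": 0},
    {"fingers": 0, "delta_pos": [0, 0, 0.01], "yaw": 0},
    {"fingers": 0, "delta_pos": [0, 0, 0.01], "yaw": 0},
    {"fingers": 0, "delta_pos": [0, 0, 0.01], "yaw": 0},
  ],
)

```text
clock: 4.5
eef_pos: [0.5751, 0.0724, 0.1724]
tool_rot: [0.758, 0.653, -0.0, -0.0]
ft_force: [-0.0, 0.4, 1.6]
grip_width: -0.0002
grasp_force: 0.7
```

Run:
```python
from h import *; from workcell import bot
for i in range(3): c=bot.camera("wrist"); print(bot.get_obs()["ft_force"].round(2))
cv2.imwrite("pics/w2.png",c["image"][:,:,::-1]); discs(wcloud(c))
```

```text
[0.26 0.26 1.61]
[ 0.18 -0.27  1.89]
[-0.08  0.21  0.68]
0.19 0.1882 256 ((0.5770748257637024, 0.07980627566576004), 0.013651615008711815)
0.182 0.1792 1934 ((0.5852428078651428, 0.14230184257030487), 0.010957122780382633)
```

View pics/w2.png

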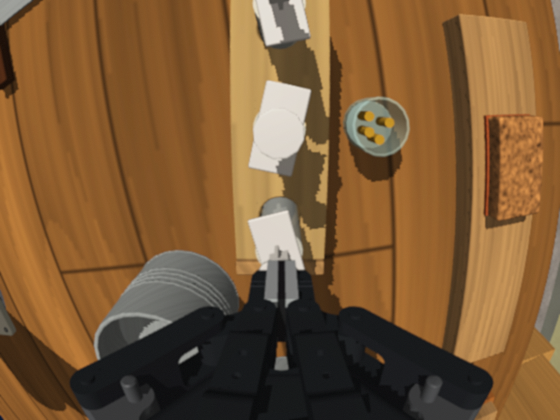

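The fingertips are on disc A at about (272,262), sliding at about 1.6 N. Going on in 4 mm steps.

Emit:
jog_arm(
  deltas=[
    {"fingers": 0, "delta_pos": [0, 0, 0.005], "yaw": 0},
    {"fingers": 0, "delta_pos": [0, 0, 0.009], "yaw": 0},
    {"fingers": 0, "delta_pos": [0, 0, 0.013], "yaw": 0},
    {"fingers": 0, "delta_pos": [0, 0, 0.013], "yaw": 0},
  ],
)

```text
clock: 5.05
eef_pos: [0.5751, 0.0724, 0.1684]
tool_rot: [0.758, 0.653, -0.0, -0.0]
ft_force: [-0.1, 0.7, 1.6]
grip_width: -0.0
grasp_force: 1.1
```

```bash
cat > f.py <<'E'
from workcell import bot; import numpy as np
F=[]
for i in range(4): bot.camera("scene"); F.append(bot.get_obs()["ft_force"])
o=bot.get_obs(); print("z",o["eef_pos"].round(4),"F",np.mean(F,0).round(2),np.std(F,0).round(2),o["clock"])
E
python3 f.py
```

```text
z [0.5751 0.0724 0.1686] F [0.75 0.64 2.03] [0.26 0.34 0.46] 5.25
```

Emit:
jog_arm(
  deltas=[
    {"fingers": 0, "delta_pos": [0, 0, 0.005], "yaw": 0},
    {"fingers": 0, "delta_pos": [0, 0, 0.009], "yaw": 0},
    {"fingers": 0, "delta_pos": [0, 0, 0.013], "yaw": 0},
    {"fingers": 0, "delta_pos": [0, 0, 0.013], "yaw": 0},
  ],
)

```text
clock: 5.65
eef_pos: [0.575, 0.0724, 0.1645]
tool_rot: [0.758, 0.653, -0.0, -0.0]
ft_force: [0.7, -0.7, 1.6]
grip_width: 0.0003
grasp_force: 1.1
```

Emit:
jog_arm(
  deltas=[
    {"fingers": 0, "delta_pos": [0, 0, 0.005], "yaw": 0},
    {"fingers": 0, "delta_pos": [0, 0, 0.009], "yaw": 0},
    {"fingers": 0, "delta_pos": [0, 0, 0.013], "yaw": 0},
    {"fingers": 0, "delta_pos": [0, 0, 0.013], "yaw": 0},
  ],
)

```text
clock: 6.05
eef_pos: [0.575, 0.0724, 0.1605]
tool_rot: [0.758, 0.653, -0.0, -0.0]
ft_force: [-0.1, 0.0, 1.4]
grip_width: -0.0003
grasp_force: 1.1
```

Emit:
jog_arm(
  deltas=[
    {"fingers": 0, "delta_pos": [0, 0, 0.005], "yaw": 0},
    {"fingers": 0, "delta_pos": [0, 0, 0.009], "yaw": 0},
    {"fingers": 0, "delta_pos": [0, 0, 0.015], "yaw": 0},
    {"fingers": 0, "delta_pos": [0, 0, 0.015], "yaw": 0},
  ],
)

```text
clock: 6.45
eef_pos: [0.575, 0.0724, 0.1559]
tool_rot: [0.758, 0.653, -0.0, -0.0]
ft_force: [-0.4, 0.1, 0.9]
grip_width: -0.0001
grasp_force: 1.1
```

Emit:
jog_arm(
  deltas=[
    {"fingers": 0, "delta_pos": [0, 0, 0.006], "yaw": 0},
    {"fingers": 0, "delta_pos": [0, 0, 0.012], "yaw": 0},
    {"fingers": 0, "delta_pos": [0, 0, 0.017], "yaw": 0},
    {"fingers": 0, "delta_pos": [0, 0, 0.017], "yaw": 0},
  ],
)

```text
clock: 6.85
eef_pos: [0.5751, 0.0724, 0.151]
tool_rot: [0.758, 0.653, -0.0, -0.0]
ft_force: [-0.4, -0.0, 2.7]
grip_width: -0.0002
grasp_force: 1.3
```

Emit:
jog_arm(
  deltas=[
    {"fingers": 0, "delta_pos": [0, 0, 0.005], "yaw": 0},
    {"fingers": 0, "delta_pos": [0, 0, 0.01], "yaw": 0},
    {"fingers": 0, "delta_pos": [0, 0, 0.01], "yaw": 0},
    {"fingers": 0, "delta_pos": [0, 0, 0.01], "yaw": 0},
  ],
)

```text
clock: 7.25
eef_pos: [0.5759, 0.0727, 0.1491]
tool_rot: [0.758, 0.653, 0.001, 0.0]
ft_force: [0.6, 1.3, 6.3]
grip_width: -0.0002
grasp_force: 3.0
```

```bash
python3 f.py
```

```text
z [0.5759 0.0727 0.1492] F [-0.51  0.38  6.46] [0.49 0.48 0.21] 7.45
```

Emit:
jog_arm(
  deltas=[
    {"fingers": 0, "delta_pos": [0, 0, 0.003], "yaw": 0},
    {"fingers": 0, "delta_pos": [0, 0, 0.005], "yaw": 0},
    {"fingers": 0, "delta_pos": [0, 0, 0.005], "yaw": 0},
    {"fingers": 0, "delta_pos": [0, 0, 0.005], "yaw": 0},
  ],
)

```text
clock: 7.85
eef_pos: [0.5762, 0.0728, 0.1482]
tool_rot: [0.758, 0.653, 0.001, 0.001]
ft_force: [-0.0, 0.6, 7.5]
grip_width: -0.0001
grasp_force: 3.9
```

Emit:
jog_arm(
  deltas=[
    {"fingers": 0, "delta_pos": [0, 0, -0.06], "yaw": 0},
    {"fingers": 0, "delta_pos": [0, 0, -0.16], "yaw": 0},
    {"fingers": 0, "delta_pos": [0, 0, -0.18], "yaw": 0},
    {"fingers": 0, "delta_pos": [0, 0, -0.18], "yaw": 0},
  ],
)

```text
clock: 8.25
eef_pos: [0.5757, 0.0724, 0.2014]
tool_rot: [0.758, 0.653, 0.001, 0.001]
ft_force: [-0.5, -0.5, -0.3]
grip_width: -0.0002
grasp_force: 0.0
```

```bash
python3 to.py .585 .1415 .182 -8.4
python3 - <<'E'
from h import *; from workcell import bot
for f,n in((wcloud,"wrist"),(cloud,"scene")): discs(f(bot.camera(n)),.147)
E
```

```text
pos [0.5757 0.0724 0.2014] ya -8.51 delta [ 0.2324 -0.0037  0.0647] yaw -0.0025 z-axis [ 0.0019 -0.     -1.    ] F [-0.52 -0.46 -0.27] w -0.00018837994065319883 t 8.25 j [ 0.13  0.41  0.17  1.33 -0.    1.84]
0.1537 0.1519 815 ((0.5759007334709167, 0.07291146367788315), 0.011182038113474846)
0.1815 0.1792 1368 ((0.5852118730545044, 0.14233900606632233), 0.010947261936962605)
0.1876 0.1852 428 ((0.595283031463623, 0.20815792679786682), 0.010111669078469276)
0.1552 0.1525 18 ((0.5774151682853699, 0.07116905599832535), 0.010186280123889446)
0.1831 0.1797 18 ((0.5867703557014465, 0.13982777297496796), 0.009953238070011139)
0.1876 0.1848 31 ((0.5961726903915405, 0.2086503654718399), 0.010590601712465286)
```

A is sound and home. Now B.

Emit:
jog_arm(
  deltas=[
    {"fingers": 0, "delta_pos": [0.13, 0, 0], "yaw": 0},
    {"fingers": 0, "delta_pos": [0.234, -0.002, 0], "yaw": 0},
    {"fingers": 0, "delta_pos": [0.234, -0.002, 0.03], "yaw": 0},
    {"fingers": 0, "delta_pos": [0.234, -0.002, 0.063], "yaw": 0},
    {"fingers": 0, "delta_pos": [0.234, -0.002, 0.063], "yaw": 0},
    {"fingers": 0, "delta_pos": [0.234, -0.002, 0.063], "yaw": 0},
  ],
)

```text
clock: 8.95
eef_pos: [0.5843, 0.1408, 0.1808]
tool_rot: [0.758, 0.652, -0.001, -0.0]
ft_force: [0.2, -0.0, 0.2]
grip_width: 0.0
grasp_force: 0.0
```

Emit:
jog_arm(
  deltas=[
    {"fingers": 0, "delta_pos": [0, 0, 0.005], "yaw": 0},
    {"fingers": 0, "delta_pos": [0, 0, 0.01], "yaw": 0},
    {"fingers": 0, "delta_pos": [0, 0, 0.014], "yaw": 0},
    {"fingers": 0, "delta_pos": [0, 0, 0.014], "yaw": 0},
  ],
)

```text
clock: 9.35
eef_pos: [0.5854, 0.1417, 0.1782]
tool_rot: [0.758, 0.653, 0.001, 0.0]
ft_force: [1.0, 0.2, 2.3]
grip_width: -0.0001
grasp_force: 1.2
```

Emit:
jog_arm(
  deltas=[
    {"fingers": 0, "delta_pos": [0, 0, 0.005], "yaw": 0},
    {"fingers": 0, "delta_pos": [0, 0, 0.01], "yaw": 0},
    {"fingers": 0, "delta_pos": [0, 0, 0.01], "yaw": 0},
    {"fingers": 0, "delta_pos": [0, 0, 0.01], "yaw": 0},
  ],
)

```text
clock: 9.75
eef_pos: [0.5855, 0.142, 0.1754]
tool_rot: [0.758, 0.653, 0.001, 0.0]
ft_force: [-0.0, -0.9, 5.1]
grip_width: 0.0002
grasp_force: 2.5
```

```bash
python3 f.py
```

```text
z [0.5855 0.142  0.1754] F [-0.25 -0.51  5.11] [0.52 0.4  0.33] 9.95
```

Emit:
jog_arm(
  deltas=[
    {"fingers": 0, "delta_pos": [0, 0, 0.004], "yaw": 0},
    {"fingers": 0, "delta_pos": [0, 0, 0.009], "yaw": 0},
    {"fingers": 0, "delta_pos": [0, 0, 0.009], "yaw": 0},
    {"fingers": 0, "delta_pos": [0, 0, 0.009], "yaw": 0},
  ],
)

```text
clock: 10.35
eef_pos: [0.5854, 0.142, 0.1727]
tool_rot: [0.758, 0.653, 0.001, 0.0]
ft_force: [-0.1, -0.5, 5.2]
grip_width: 0.0003
grasp_force: 2.5
```

Baseline is about 5.1 N. Continuing in 3 to 3.5 mm steps.

Emit:
jog_arm(
  deltas=[
    {"fingers": 0, "delta_pos": [0, 0, 0.005], "yaw": 0},
    {"fingers": 0, "delta_pos": [0, 0, 0.011], "yaw": 0},
    {"fingers": 0, "delta_pos": [0, 0, 0.011], "yaw": 0},
    {"fingers": 0, "delta_pos": [0, 0, 0.011], "yaw": 0},
  ],
)

```text
clock: 10.75
eef_pos: [0.5854, 0.142, 0.1692]
tool_rot: [0.758, 0.653, 0.001, 0.0]
ft_force: [-0.1, -0.9, 4.9]
grip_width: 0.0
grasp_force: 2.5
```

Emit:
jog_arm(
  deltas=[
    {"fingers": 0, "delta_pos": [0, 0, 0.005], "yaw": 0},
    {"fingers": 0, "delta_pos": [0, 0, 0.012], "yaw": 0},
    {"fingers": 0, "delta_pos": [0, 0, 0.012], "yaw": 0},
    {"fingers": 0, "delta_pos": [0, 0, 0.012], "yaw": 0},
  ],
)

```text
clock: 11.15
eef_pos: [0.5853, 0.142, 0.1656]
tool_rot: [0.758, 0.653, 0.0, 0.0]
ft_force: [0.4, -0.1, 5.5]
grip_width: -0.0
grasp_force: 2.5
```

Emit:
jog_arm(
  deltas=[
    {"fingers": 0, "delta_pos": [0, 0, 0.005], "yaw": 0},
    {"fingers": 0, "delta_pos": [0, 0, 0.012], "yaw": 0},
    {"fingers": 0, "delta_pos": [0, 0, 0.012], "yaw": 0},
    {"fingers": 0, "delta_pos": [0, 0, 0.012], "yaw": 0},
  ],
)

```text
clock: 11.55
eef_pos: [0.5853, 0.142, 0.1619]
tool_rot: [0.758, 0.653, 0.0, 0.0]
ft_force: [-0.3, -0.5, 4.9]
grip_width: -0.0005
grasp_force: 2.5
```

Emit:
jog_arm(
  deltas=[
    {"fingers": 0, "delta_pos": [0, 0, 0.005], "yaw": 0},
    {"fingers": 0, "delta_pos": [0, 0, 0.012], "yaw": 0},
    {"fingers": 0, "delta_pos": [0, 0, 0.012], "yaw": 0},
    {"fingers": 0, "delta_pos": [0, 0, 0.012], "yaw": 0},
  ],
)

```text
clock: 11.95
eef_pos: [0.5852, 0.1419, 0.1582]
tool_rot: [0.758, 0.653, 0.0, 0.0]
ft_force: [0.5, -0.5, 4.6]
grip_width: 0.0
grasp_force: 2.4
```

Emit:
jog_arm(
  deltas=[
    {"fingers": 0, "delta_pos": [0, 0, 0.005], "yaw": 0},
    {"fingers": 0, "delta_pos": [0, 0, 0.012], "yaw": 0},
    {"fingers": 0, "delta_pos": [0, 0, 0.012], "yaw": 0},
    {"fingers": 0, "delta_pos": [0, 0, 0.012], "yaw": 0},
  ],
)

```text
clock: 12.35
eef_pos: [0.5852, 0.142, 0.1545]
tool_rot: [0.758, 0.653, 0.0, 0.0]
ft_force: [0.6, -0.3, 4.9]
grip_width: -0.0003
grasp_force: 2.4
```

Emit:
jog_arm(
  deltas=[
    {"fingers": 0, "delta_pos": [0, 0, 0.005], "yaw": 0},
    {"fingers": 0, "delta_pos": [0, 0, 0.012], "yaw": 0},
    {"fingers": 0, "delta_pos": [0, 0, 0.012], "yaw": 0},
    {"fingers": 0, "delta_pos": [0, 0, 0.012], "yaw": 0},
  ],
)

```text
clock: 12.75
eef_pos: [0.5852, 0.1419, 0.1509]
tool_rot: [0.758, 0.653, 0.0, 0.0]
ft_force: [0.6, -1.1, 4.7]
grip_width: 0.0002
grasp_force: 2.4
```

Emit:
jog_arm(
  deltas=[
    {"fingers": 0, "delta_pos": [0, 0, 0.004], "yaw": 0},
    {"fingers": 0, "delta_pos": [0, 0, 0.008], "yaw": 0},
    {"fingers": 0, "delta_pos": [0, 0, 0.008], "yaw": 0},
    {"fingers": 0, "delta_pos": [0, 0, 0.008], "yaw": 0},
  ],
)

```text
clock: 13.15
eef_pos: [0.5854, 0.1419, 0.1489]
tool_rot: [0.758, 0.653, 0.0, 0.0]
ft_force: [-0.4, -0.4, 7.6]
grip_width: 0.0001
grasp_force: 3.2
```

Emit:
jog_arm(
  deltas=[
    {"fingers": 0, "delta_pos": [0, 0, 0.003], "yaw": 0},
    {"fingers": 0, "delta_pos": [0, 0, 0.005], "yaw": 0},
    {"fingers": 0, "delta_pos": [0, 0, 0.005], "yaw": 0},
    {"fingers": 0, "delta_pos": [0, 0, 0.005], "yaw": 0},
  ],
)

```text
clock: 13.55
eef_pos: [0.5856, 0.142, 0.1479]
tool_rot: [0.758, 0.653, 0.001, 0.001]
ft_force: [-0.7, -1.2, 8.3]
grip_width: 0.0001
grasp_force: 4.1
```

Emit:
jog_arm(
  deltas=[
    {"fingers": 0, "delta_pos": [0, 0, -0.06], "yaw": 0},
    {"fingers": 0, "delta_pos": [0, 0, -0.16], "yaw": 0},
    {"fingers": 0, "delta_pos": [0, 0, -0.18], "yaw": 0},
    {"fingers": 0, "delta_pos": [0, 0, -0.18], "yaw": 0},
  ],
)

```text
clock: 13.95
eef_pos: [0.5853, 0.1422, 0.2012]
tool_rot: [0.758, 0.653, 0.001, 0.0]
ft_force: [0.2, 0.8, 0.1]
grip_width: -0.0001
grasp_force: 0.0
```

```bash
python3 to.py .5955 .2092 .186 -8.4
python3 - <<'E'
from h import *; from workcell import bot
for f,n in((wcloud,"wrist"),(cloud,"scene")): discs(f(bot.camera(n)),.147)
E
```

```text
pos [0.5853 0.1422 0.2012] ya -8.5 delta [0.2258 0.0004 0.0507] yaw -0.0021 z-axis [ 1.2e-03  6.0e-04 -1.0e+00] F [0.22 0.76 0.11] w -0.00012966991390282444 t 13.95 j [0.24 0.46 0.24 1.35 0.   1.96]
0.1536 0.1519 826 ((0.5852162837982178, 0.14221858978271484), 0.011301015503704548)
0.1873 0.1852 1472 ((0.5954499840736389, 0.21160462498664856), 0.01101743895560503)
0.1549 0.152 27 ((0.577578067779541, 0.07135544717311859), 0.011036117561161518)
0.1529 0.1508 57 ((0.5873046517372131, 0.1415117383003235), 0.011428182944655418)
0.188 0.1849 32 ((0.5984268188476562, 0.20922407507896423), 0.010460135526955128)
```

B is sound and home, with a disc height of about 0.152, the same as A. Now C.

Emit:
jog_arm(
  deltas=[
    {"fingers": 0, "delta_pos": [0.13, 0, 0], "yaw": 0},
    {"fingers": 0, "delta_pos": [0.232, 0, 0], "yaw": 0},
    {"fingers": 0, "delta_pos": [0.232, 0, 0.03], "yaw": 0},
    {"fingers": 0, "delta_pos": [0.232, 0, 0.05], "yaw": 0},
    {"fingers": 0, "delta_pos": [0.232, 0, 0.05], "yaw": 0},
    {"fingers": 0, "delta_pos": [0.232, 0, 0.05], "yaw": 0},
  ],
)

```text
clock: 14.65
eef_pos: [0.5948, 0.2096, 0.185]
tool_rot: [0.758, 0.652, -0.001, -0.0]
ft_force: [0.3, -0.2, 0.6]
grip_width: -0.0
grasp_force: 0.0
```

Emit:
jog_arm(
  deltas=[
    {"fingers": 0, "delta_pos": [0, 0, 0.005], "yaw": 0},
    {"fingers": 0, "delta_pos": [0, 0, 0.01], "yaw": 0},
    {"fingers": 0, "delta_pos": [0, 0, 0.014], "yaw": 0},
    {"fingers": 0, "delta_pos": [0, 0, 0.014], "yaw": 0},
  ],
)

```text
clock: 15.05
eef_pos: [0.5956, 0.2107, 0.1822]
tool_rot: [0.758, 0.653, 0.001, 0.0]
ft_force: [-0.8, -0.3, 3.5]
grip_width: -0.0001
grasp_force: 1.8
```

Emit:
jog_arm(
  deltas=[
    {"fingers": 0, "delta_pos": [0, 0, 0.004], "yaw": 0},
    {"fingers": 0, "delta_pos": [0, 0, 0.009], "yaw": 0},
    {"fingers": 0, "delta_pos": [0, 0, 0.009], "yaw": 0},
    {"fingers": 0, "delta_pos": [0, 0, 0.009], "yaw": 0},
  ],
)

```text
clock: 15.45
eef_pos: [0.5952, 0.2108, 0.1788]
tool_rot: [0.758, 0.653, -0.0, -0.0]
ft_force: [0.5, -0.4, 4.0]
grip_width: -0.0002
grasp_force: 1.9
```

```bash
python3 f.py
```

```text
z [0.5953 0.2108 0.1788] F [-0.43 -0.15  3.78] [0.68 0.71 0.78] 15.65
```

Baseline is about 3.8 N. Continuing in 3 mm steps.

Emit:
jog_arm(
  deltas=[
    {"fingers": 0, "delta_pos": [0, 0, 0.005], "yaw": 0},
    {"fingers": 0, "delta_pos": [0, 0, 0.01], "yaw": 0},
    {"fingers": 0, "delta_pos": [0, 0, 0.01], "yaw": 0},
    {"fingers": 0, "delta_pos": [0, 0, 0.01], "yaw": 0},
  ],
)

```text
clock: 16.05
eef_pos: [0.5952, 0.2107, 0.1756]
tool_rot: [0.758, 0.653, -0.0, -0.0]
ft_force: [-0.4, 0.2, 2.8]
grip_width: 0.0002
grasp_force: 1.7
```

Emit:
jog_arm(
  deltas=[
    {"fingers": 0, "delta_pos": [0, 0, 0.005], "yaw": 0},
    {"fingers": 0, "delta_pos": [0, 0, 0.01], "yaw": 0},
    {"fingers": 0, "delta_pos": [0, 0, 0.01], "yaw": 0},
    {"fingers": 0, "delta_pos": [0, 0, 0.01], "yaw": 0},
  ],
)

```text
clock: 16.45
eef_pos: [0.5952, 0.2108, 0.1727]
tool_rot: [0.758, 0.653, -0.0, -0.0]
ft_force: [-0.4, -0.9, 4.0]
grip_width: 0.0002
grasp_force: 1.7
```

Emit:
jog_arm(
  deltas=[
    {"fingers": 0, "delta_pos": [0, 0, 0.005], "yaw": 0},
    {"fingers": 0, "delta_pos": [0, 0, 0.01], "yaw": 0},
    {"fingers": 0, "delta_pos": [0, 0, 0.01], "yaw": 0},
    {"fingers": 0, "delta_pos": [0, 0, 0.01], "yaw": 0},
  ],
)

```text
clock: 16.85
eef_pos: [0.5952, 0.2108, 0.1697]
tool_rot: [0.758, 0.653, -0.0, -0.0]
ft_force: [-0.6, 1.0, 2.9]
grip_width: 0.0001
grasp_force: 1.7
```

Emit:
jog_arm(
  deltas=[
    {"fingers": 0, "delta_pos": [0, 0, 0.005], "yaw": 0},
    {"fingers": 0, "delta_pos": [0, 0, 0.01], "yaw": 0},
    {"fingers": 0, "delta_pos": [0, 0, 0.01], "yaw": 0},
    {"fingers": 0, "delta_pos": [0, 0, 0.01], "yaw": 0},
  ],
)

```text
clock: 17.25
eef_pos: [0.5952, 0.2108, 0.1667]
tool_rot: [0.758, 0.653, -0.0, -0.0]
ft_force: [-1.1, -0.6, 3.8]
grip_width: 0.0
grasp_force: 1.7
```

Emit:
jog_arm(
  deltas=[
    {"fingers": 0, "delta_pos": [0, 0, 0.005], "yaw": 0},
    {"fingers": 0, "delta_pos": [0, 0, 0.01], "yaw": 0},
    {"fingers": 0, "delta_pos": [0, 0, 0.01], "yaw": 0},
    {"fingers": 0, "delta_pos": [0, 0, 0.01], "yaw": 0},
  ],
)

```text
clock: 17.65
eef_pos: [0.5952, 0.2108, 0.1637]
tool_rot: [0.758, 0.653, -0.0, -0.0]
ft_force: [0.2, -0.3, 3.7]
grip_width: -0.0001
grasp_force: 1.7
```

Emit:
jog_arm(
  deltas=[
    {"fingers": 0, "delta_pos": [0, 0, 0.005], "yaw": 0},
    {"fingers": 0, "delta_pos": [0, 0, 0.01], "yaw": 0},
    {"fingers": 0, "delta_pos": [0, 0, 0.01], "yaw": 0},
    {"fingers": 0, "delta_pos": [0, 0, 0.01], "yaw": 0},
  ],
)

```text
clock: 18.05
eef_pos: [0.5953, 0.2108, 0.1609]
tool_rot: [0.758, 0.653, 0.0, 0.0]
ft_force: [-0.3, 0.2, 5.0]
grip_width: -0.0
grasp_force: 2.2
```

Emit:
jog_arm(
  deltas=[
    {"fingers": 0, "delta_pos": [0, 0, 0.003], "yaw": 0},
    {"fingers": 0, "delta_pos": [0, 0, 0.005], "yaw": 0},
    {"fingers": 0, "delta_pos": [0, 0, 0.005], "yaw": 0},
    {"fingers": 0, "delta_pos": [0, 0, 0.005], "yaw": 0},
  ],
)

```text
clock: 18.45
eef_pos: [0.5956, 0.2109, 0.16]
tool_rot: [0.758, 0.653, 0.001, 0.0]
ft_force: [-1.3, 0.2, 6.8]
grip_width: 0.0001
grasp_force: 3.1
```

```bash
python3 f.py
```

```text
z [0.5956 0.2109 0.16  ] F [-1.04  0.02  6.66] [0.41 0.38 0.57] 18.65
```

C's resistance has climbed from about 3.7 N to 6.7 N at z=0.160, 10 mm short of home, so it's gummed and I stop pressing. Rising and opening.

Emit:
jog_arm(
  deltas=[
    {"fingers": 0, "delta_pos": [0, 0, -0.06], "yaw": 0},
    {"fingers": 0.3, "delta_pos": [0, 0, -0.2], "yaw": 0},
    {"fingers": 1, "delta_pos": [-0.1, 0, -0.3], "yaw": 0},
    {"fingers": 1, "delta_pos": [-0.2, 0, -0.3], "yaw": 0},
    {"fingers": 1, "delta_pos": [-0.2, 0, -0.3], "yaw": 0},
    {"fingers": 1, "delta_pos": [-0.2, 0, -0.3], "yaw": 0},
  ],
)

```text
clock: 19.25
eef_pos: [0.586, 0.1508, 0.2484]
tool_rot: [0.758, 0.652, -0.001, -0.0]
ft_force: [0.6, 0.0, 0.4]
grip_width: 0.0722
grasp_force: 0.0
```

```bash
python3 - <<'E'
from h import *; from workcell import bot
for f,n in((wcloud,"wrist"),(cloud,"top"),(cloud,"scene")):
    c=bot.camera(n); Q=f(c); print(n); discs(Q,.147)
    q=Q.reshape(-1,3); s=q[(q[:,2]>.134)&(q[:,2]<.147)&(abs(q[:,0]-.5955)<.035)&(abs(q[:,1]-.2105)<.035)]
    if len(s)>5: print("flangeC",len(s),cv2.minAreaRect(s[:,:2].astype(np.float32)))
    if n=="wrist": cv2.imwrite("pics/w3.png",c["image"][:,:,::-1])
E
python3 to.py .5955 .2105 .20 -8.4
```

```text
wrist
0.1532 0.1518 398 ((0.5750207901000977, 0.07322105020284653), 0.010791720822453499)
0.1538 0.1518 562 ((0.5858564376831055, 0.14251679182052612), 0.011091730557382107)
0.1654 0.1629 709 ((0.5959154963493347, 0.21156418323516846), 0.010941408574581146)
flangeC 1269 ((0.5957884788513184, 0.21168997883796692), (0.027331719174981117, 0.04801007732748985), 3.650205373764038)
top
0.1558 0.1527 28 ((0.5726451873779297, 0.07032857090234756), 0.010210434906184673)
0.1563 0.153 18 ((0.5834806561470032, 0.1397741585969925), 0.010268529877066612)
flangeC 28 ((0.5960984826087952, 0.19668319821357727), (0.022697076201438904, 0.020062103867530823), 84.57658386230469)
scene
0.1542 0.151 38 ((0.5762742757797241, 0.0715176910161972), 0.010849320329725742)
0.1546 0.152 33 ((0.5871621966362, 0.1406995803117752), 0.010596810840070248)
0.1654 0.1625 30 ((0.5975985527038574, 0.20995385944843292), 0.010777104645967484)
flangeC 169 ((0.5975013971328735, 0.21074503660202026), (0.027713609859347343, 0.04915866628289223), 0.7385640740394592)
pos [0.586 0.152 0.248] ya -8.46 delta [0.1975 0.0029 0.1599] yaw -0.0014 z-axis [-2.1e-03 -3.0e-04 -1.0e+00] F [ 1.18 -0.23  0.17] w 0.08550849405712543 t 19.4 j [0.25 0.45 0.35 1.47 0.   1.97]
```

View pics/w3.png

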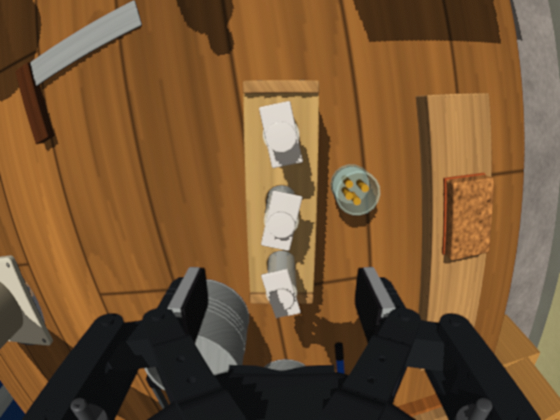

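Flange C at (281,134) is turned about 11° from the rack, so I'll align the grip with it. The gripper approaches from above, open.

Emit:
jog_arm(
  deltas=[
    {"fingers": 1, "delta_pos": [0.1, 0.004, 0], "yaw": -0.13},
    {"fingers": 1, "delta_pos": [0.199, 0.004, 0], "yaw": -0.25},
    {"fingers": 1, "delta_pos": [0.199, 0.004, 0.05], "yaw": -0.25},
    {"fingers": 1, "delta_pos": [0.199, 0.004, 0.1], "yaw": -0.25},
    {"fingers": 1, "delta_pos": [0.199, 0.004, 0.1], "yaw": -0.25},
    {"fingers": 1, "delta_pos": [0.199, 0.004, 0.1], "yaw": -0.25},
  ],
)

```text
clock: 20.0
eef_pos: [0.5959, 0.2108, 0.2186]
tool_rot: [0.69, 0.724, -0.001, -0.0]
ft_force: [0.1, 0.2, 0.0]
grip_width: 0.0856
grasp_force: 0.0
```

```bash
python3 to.py .5957 .211 .099 3
```

```text
pos [0.5959 0.2108 0.2186] ya 2.8 delta [ 8.000e-04 -1.000e-04  3.986e-01] yaw -0.0045 z-axis [-1.8e-03 -6.0e-04 -1.0e+00] F [0.08 0.24 0.01] w 0.08557711390033117 t 20.0 j [0.34 0.52 0.38 1.43 0.   1.86]
```

Emit:
jog_arm(
  deltas=[
    {"fingers": 1, "delta_pos": [0, 0, 0.1], "yaw": 0},
    {"fingers": 1, "delta_pos": [0, 0, 0.2], "yaw": 0},
    {"fingers": 1, "delta_pos": [0, 0, 0.28], "yaw": 0},
    {"fingers": 1, "delta_pos": [0, 0, 0.34], "yaw": 0},
    {"fingers": 1, "delta_pos": [0, 0, 0.38], "yaw": 0},
    {"fingers": 1, "delta_pos": [0, 0, 0.395], "yaw": 0},
    {"fingers": 1, "delta_pos": [0, 0, 0.395], "yaw": 0},
    {"fingers": 1, "delta_pos": [0, 0, 0.395], "yaw": 0},
  ],
)

```text
clock: 20.8
eef_pos: [0.5973, 0.2106, 0.1021]
tool_rot: [0.69, 0.724, 0.001, 0.001]
ft_force: [-0.2, -0.5, 0.8]
grip_width: 0.0851
grasp_force: 0.0
```

```bash
python3 to.py .5957 .211 .099 3
python3 - <<'E'
from workcell import bot; import cv2
w=bot.camera("wrist")["image"]; s=bot.camera("scene")["image"]
cv2.imwrite("pics/g1.png",cv2.hconcat([cv2.resize(w[150:420,130:430],(400,360)),cv2.resize(s[110:260,300:466],(400,360),interpolation=3)])[:,:,::-1])
E
```

```text
pos [0.5973 0.2106 0.1021] ya 2.74 delta [ 0.0016 -0.0053  0.0104] yaw -0.0058 z-axis [ 2.1e-03  8.0e-04 -1.0e+00] F [-0.16 -0.51  0.76] w 0.0851291135396811 t 20.8 j [0.34 0.58 0.17 1.16 0.   1.86]
```

View pics/g1.png

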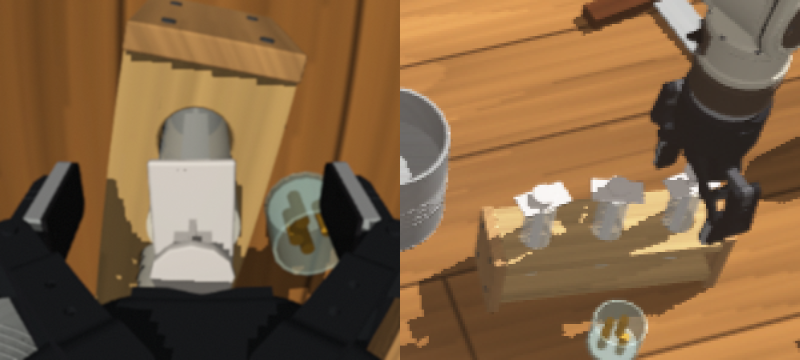

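Flange at crop (192,205) is square and centred between the pads, with the jar clear of the fingers. Closing.

Emit:
jog_arm(
  deltas=[
    {"fingers": 0.6, "delta_pos": [0, -0.004, 0.005], "yaw": 0},
    {"fingers": 0.4, "delta_pos": [0, -0.004, 0.005], "yaw": 0},
    {"fingers": 0.2, "delta_pos": [0, -0.004, 0.005], "yaw": 0},
    {"fingers": 0, "delta_pos": [0, -0.004, 0.005], "yaw": 0},
    {"fingers": 0, "delta_pos": [0, -0.004, 0.005], "yaw": 0},
    {"fingers": 0, "delta_pos": [0, -0.004, 0.005], "yaw": 0},
    {"fingers": 0, "delta_pos": [0, -0.004, 0.005], "yaw": 0},
    {"fingers": 0, "delta_pos": [0, -0.004, 0.005], "yaw": 0},
  ],
)

```text
clock: 21.7
eef_pos: [0.5953, 0.2103, 0.0996]
tool_rot: [0.69, 0.724, 0.0, 0.0]
ft_force: [-1.2, -0.5, 3.2]
grip_width: 0.0266
grasp_force: 58.9
```

```bash
python3 to.py .5957 .211 .28 3
```

```text
pos [0.5953 0.2103 0.0996] ya 2.74 delta [ 0.0024  0.0016 -0.6015] yaw -0.0057 z-axis [ 3.e-04  1.e-04 -1.e+00] F [-1.17 -0.54  3.16] w 0.02657523969934244 t 21.7 j [0.34 0.58 0.17 1.16 0.   1.86]
```

Emit:
jog_arm(
  deltas=[
    {"fingers": 0, "delta_pos": [0, 0, -0.05], "yaw": 0},
    {"fingers": 0, "delta_pos": [0, 0, -0.12], "yaw": 0},
    {"fingers": 0, "delta_pos": [0, 0, -0.2], "yaw": 0},
    {"fingers": 0, "delta_pos": [0, 0, -0.28], "yaw": 0},
    {"fingers": 0, "delta_pos": [0, 0, -0.36], "yaw": 0},
    {"fingers": 0, "delta_pos": [0, 0, -0.44], "yaw": 0},
    {"fingers": 0, "delta_pos": [0, 0, -0.52], "yaw": 0},
    {"fingers": 0, "delta_pos": [0, 0, -0.6], "yaw": 0},
    {"fingers": 0, "delta_pos": [0, 0, -0.6], "yaw": 0},
    {"fingers": 0, "delta_pos": [0, 0, -0.6], "yaw": 0},
  ],
)

```text
clock: 22.7
eef_pos: [0.5954, 0.2103, 0.2789]
tool_rot: [0.69, 0.724, 0.0, 0.0]
ft_force: [0.1, 0.2, -0.0]
grip_width: 0.027
grasp_force: 59.1
```

```bash
python3 to.py .5424 -.178 .28 -10;  python3 - <<'E'
from workcell import bot; import cv2
cv2.imwrite("pics/s2.png",cv2.resize(bot.camera("scene")["image"][40:280,180:480],(750,600))[:,:,::-1])
E
```

```text
pos [0.5954 0.2103 0.2789] ya 2.74 delta [-1.2843 -0.2384 -0.0038] yaw 0.2832 z-axis [ 3.e-04  0.e+00 -1.e+00] F [ 0.08  0.21 -0.05] w 0.026986446134560364 t 22.7 j [ 0.34  0.51  0.52  1.58 -0.    1.86]
```

View pics/s2.png

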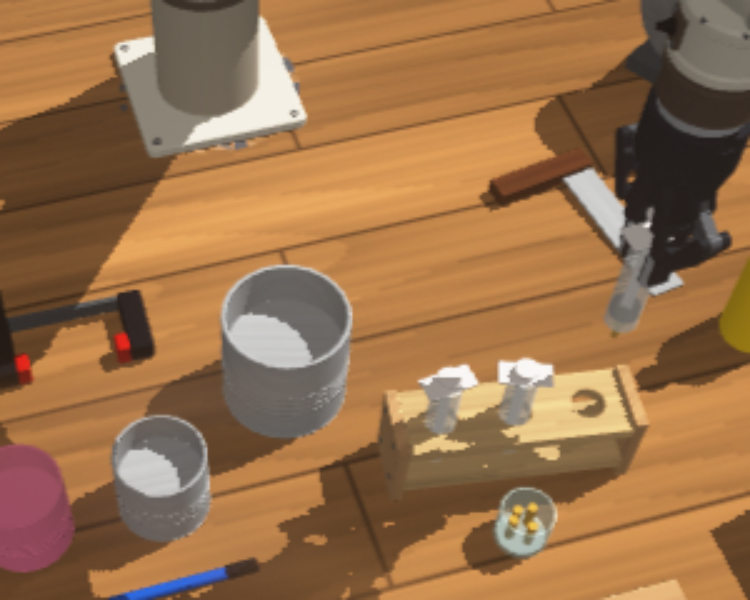

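C is held and clear of the rack, tip at (615,333); A and B stand in place. Carrying it across.

Emit:
jog_arm(
  deltas=[
    {"fingers": 0, "delta_pos": [-0.07, -0.013, 0], "yaw": 0.03},
    {"fingers": 0, "delta_pos": [-0.18, -0.033, 0], "yaw": 0.08},
    {"fingers": 0, "delta_pos": [-0.3, -0.055, 0], "yaw": 0.12},
    {"fingers": 0, "delta_pos": [-0.42, -0.078, 0], "yaw": 0.15},
    {"fingers": 0, "delta_pos": [-0.54, -0.1, 0], "yaw": 0.18},
    {"fingers": 0, "delta_pos": [-0.66, -0.122, 0], "yaw": 0.21},
    {"fingers": 0, "delta_pos": [-0.78, -0.145, 0], "yaw": 0.24},
    {"fingers": 0, "delta_pos": [-0.9, -0.167, 0], "yaw": 0.28},
    {"fingers": 0, "delta_pos": [-0.98, -0.182, 0], "yaw": 0.28},
    {"fingers": 0, "delta_pos": [-1.0, -0.186, 0], "yaw": 0.28},
    {"fingers": 0, "delta_pos": [-1.0, -0.186, 0], "yaw": 0.28},
  ],
)

```text
clock: 23.85
eef_pos: [0.553, -0.0928, 0.2777]
tool_rot: [0.766, 0.643, -0.001, -0.001]
ft_force: [0.7, 0.5, -0.2]
grip_width: 0.0268
grasp_force: 59.1
```

```bash
python3 to.py .5424 -.178 .20 -10
```

```text
pos [ 0.553  -0.0928  0.2777] ya -9.97 delta [-0.2861  0.0152  0.2589] yaw 0.0007 z-axis [-2.8e-03  8.0e-04 -1.0e+00] F [ 0.65  0.48 -0.16] w 0.026847237546567204 t 23.85 j [-0.17  0.35  0.28  1.5   0.    1.58]
```

Emit:
jog_arm(
  deltas=[
    {"fingers": 0, "delta_pos": [-0.08, 0.004, 0], "yaw": 0},
    {"fingers": 0, "delta_pos": [-0.18, 0.01, 0], "yaw": 0},
    {"fingers": 0, "delta_pos": [-0.26, 0.015, 0], "yaw": 0},
    {"fingers": 0, "delta_pos": [-0.286, 0.015, 0.03], "yaw": 0},
    {"fingers": 0, "delta_pos": [-0.286, 0.015, 0.1], "yaw": 0},
    {"fingers": 0, "delta_pos": [-0.286, 0.015, 0.18], "yaw": 0},
    {"fingers": 0, "delta_pos": [-0.286, 0.015, 0.24], "yaw": 0},
    {"fingers": 0, "delta_pos": [-0.286, 0.015, 0.24], "yaw": 0},
    {"fingers": 0, "delta_pos": [-0.286, 0.015, 0.24], "yaw": 0},
  ],
)

```text
clock: 24.75
eef_pos: [0.5435, -0.176, 0.2067]
tool_rot: [0.765, 0.644, -0.0, -0.001]
ft_force: [-0.7, 0.2, -0.4]
grip_width: 0.0266
grasp_force: 59.1
```

```bash
python3 to.py .5424 -.178 .107 -10
python3 - <<'E'
from workcell import bot; import cv2
s=bot.camera("scene")["image"]; w=bot.camera("wrist")["image"]
cv2.imwrite("pics/s3.png",cv2.hconcat([cv2.resize(w[150:420,130:430],(400,360)),cv2.resize(s[120:290,150:339],(400,360),interpolation=3)])[:,:,::-1])
E
```

```text
pos [ 0.5435 -0.176   0.2067] ya -9.76 delta [-0.0074 -0.0019  0.3325] yaw 0.0053 z-axis [-1.5e-03  9.0e-04 -1.0e+00] F [-0.72  0.24 -0.36] w 0.026588532861731413 t 24.75 j [-0.31  0.39  0.16  1.33  0.    1.43]
```

View pics/s3.png

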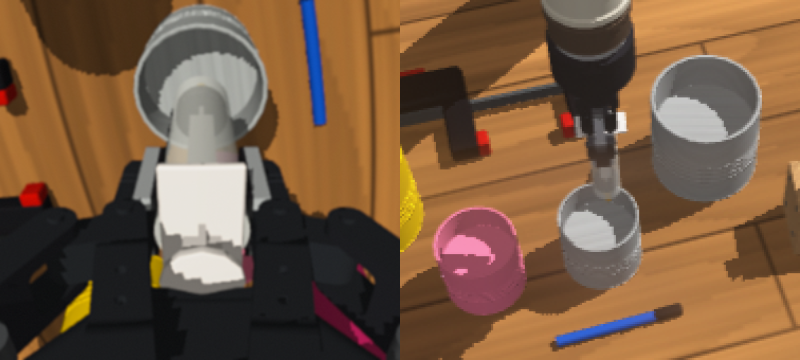

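The syringe hangs over the small grey tin, lower end at (605,190) within the rim circle centred on about (598,222). Lowering.

Emit:
jog_arm(
  deltas=[
    {"fingers": 0, "delta_pos": [-0.008, -0.002, 0.05], "yaw": 0},
    {"fingers": 0, "delta_pos": [-0.008, -0.002, 0.11], "yaw": 0},
    {"fingers": 0, "delta_pos": [-0.008, -0.002, 0.17], "yaw": 0},
    {"fingers": 0, "delta_pos": [-0.008, -0.002, 0.23], "yaw": 0},
    {"fingers": 0, "delta_pos": [-0.008, -0.002, 0.28], "yaw": 0},
    {"fingers": 0, "delta_pos": [-0.008, -0.002, 0.32], "yaw": 0},
    {"fingers": 0, "delta_pos": [-0.008, -0.002, 0.335], "yaw": 0},
    {"fingers": 0, "delta_pos": [-0.008, -0.002, 0.335], "yaw": 0},
    {"fingers": 0, "delta_pos": [-0.008, -0.002, 0.335], "yaw": 0},
  ],
)

```text
clock: 25.75
eef_pos: [0.5432, -0.1798, 0.1077]
tool_rot: [0.765, 0.644, 0.0, 0.001]
ft_force: [0.5, -0.3, -0.2]
grip_width: 0.0267
grasp_force: 59.1
```

```bash
python3 to.py .5424 -.178 .104 -10
python3 - <<'E'
from workcell import bot; import cv2
s=bot.camera("scene")["image"]; w=bot.camera("wrist")["image"]
cv2.imwrite("pics/s4.png",cv2.hconcat([cv2.resize(w[150:420,130:430],(400,360)),cv2.resize(s[120:290,150:339],(400,360),interpolation=3)])[:,:,::-1])
E
```

```text
pos [ 0.5432 -0.1798  0.1077] ya -9.85 delta [ 0.0055 -0.0038  0.0123] yaw 0.0032 z-axis [ 1.5e-03 -4.0e-04 -1.0e+00] F [ 0.54 -0.33 -0.17] w 0.026729675710994615 t 25.75 j [-0.32  0.46 -0.01  1.1   0.    1.42]
```

View pics/s4.png

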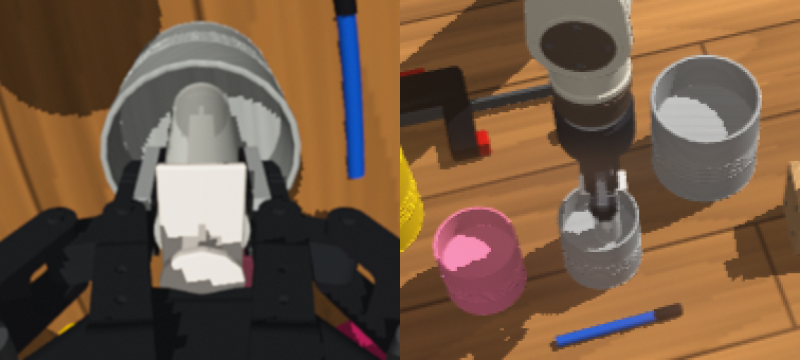

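The tip is well inside, about 70 mm below the rim. Lowering 3 mm more, then releasing.

Emit:
jog_arm(
  deltas=[
    {"fingers": 0, "delta_pos": [0, 0, 0.01], "yaw": 0},
    {"fingers": 0, "delta_pos": [0, 0, 0.01], "yaw": 0},
    {"fingers": 0.4, "delta_pos": [0, 0, 0.01], "yaw": 0},
    {"fingers": 0.6, "delta_pos": [0, 0, 0.01], "yaw": 0},
    {"fingers": 1, "delta_pos": [0, 0, 0.01], "yaw": 0},
    {"fingers": 1, "delta_pos": [0, 0, 0.01], "yaw": 0},
    {"fingers": 1, "delta_pos": [0, 0, 0.01], "yaw": 0},
    {"fingers": 1, "delta_pos": [0, 0, 0.01], "yaw": 0},
    {"fingers": 1, "delta_pos": [0, 0, 0.01], "yaw": 0},
    {"fingers": 1, "delta_pos": [0, 0, 0.01], "yaw": 0},
  ],
)

```text
clock: 26.85
eef_pos: [0.5426, -0.1796, 0.1038]
tool_rot: [0.765, 0.644, 0.0, -0.0]
ft_force: [-0.0, -0.7, 0.3]
grip_width: 0.0855
grasp_force: 0.0
```

Emit:
jog_arm(
  deltas=[
    {"fingers": 1, "delta_pos": [0, 0, -0.03], "yaw": 0},
    {"fingers": 1, "delta_pos": [0, 0, -0.1], "yaw": 0},
    {"fingers": 1, "delta_pos": [0, 0, -0.2], "yaw": 0},
    {"fingers": 1, "delta_pos": [0, 0, -0.3], "yaw": 0},
    {"fingers": 1, "delta_pos": [0, 0, -0.4], "yaw": 0},
    {"fingers": 1, "delta_pos": [0, 0, -0.5], "yaw": 0},
    {"fingers": 1, "delta_pos": [0, 0, -0.6], "yaw": 0},
    {"fingers": 1, "delta_pos": [0, 0, -0.6], "yaw": 0},
  ],
)

```text
clock: 27.65
eef_pos: [0.5446, -0.1803, 0.2898]
tool_rot: [0.765, 0.644, 0.003, 0.004]
ft_force: [0.1, -0.6, 0.7]
grip_width: 0.0859
grasp_force: 0.0
```

```bash
python3 f.py
python3 - <<'E'
from workcell import bot; import cv2
s=bot.camera("scene")["image"]; w=bot.camera("wrist")["image"]
cv2.imwrite("pics/s5.png",cv2.hconcat([cv2.resize(w,(400,300)),cv2.resize(s[120:300,180:440],(400,300))])[:,:,::-1])
E
```

```text
z [ 0.542  -0.1795  0.2828] F [ 0.19 -0.24 -0.6 ] [0.67 0.26 0.3 ] 27.85
```

View pics/s5.png

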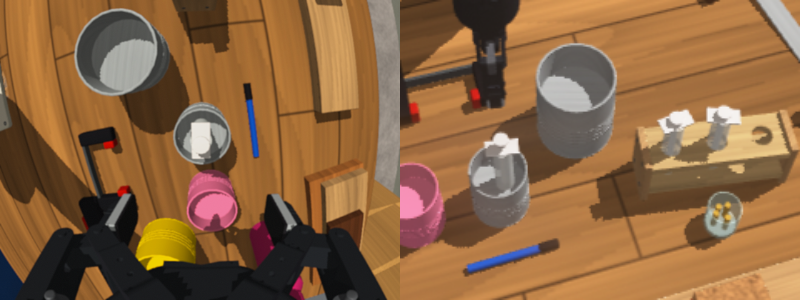

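Syringe C stands in the small grey tin, at (500,170) in the right half. A and B are in the rack at (675,130) and (722,125), and the jar and marker haven't moved. Handing in.

```bash
python3 -c "
from workcell import bot
print(bot.job_done())"
```

```text
the job is handed in; nothing more can be done
None
```

Syringes A and B kept an even resistance and are pushed fully home in the rack; C's resistance climbed 10 mm short of home, so I stopped and stood it tip down in the small grey soaking tin. No force reading passed 8.3 N, the jar and marker look unmoved, and the job is handed in at about 28 s (no verdict shown).

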